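Offer a pine offcut up to the bench vice

ROBOT

A 6-joint arm with a two-finger parallel gripper is mounted at the origin on a cart in front of the work surface, level with it; the furniture and walls round the work are solid. World frame = base frame: x ahead of the robot, y to its left, z up, the work surface at z = 0. Lengths are in m, angles in rad, forces in N, time in s.
With the tool pointing down it reaches from about 0.35 to 0.875 m from the base axis. Payload 4.2 kg.
Tool frame: the origin (TCP) lies midway between the tips of the shut fingers; the grasp point (between the pads) lies 19 mm behind it; z points along the fingers, y is the line along which they close (so a half turn about z gives the same grasp; the last joint's range is limited). The gripper opens to 87 mm and grips with 3 to 60 N. Pads are 19 mm wide; open, the fingers measure 117 mm over their backs; the gripper's body (75 mm by 190 mm) begins 51 mm behind the grasp point.
Start: joints at [1.443, 0.385, 0.008, 0, -1.194, -0.259], TCP at [0.236, 0.579, 0.223] pointing down, gripper open.
Joint ranges: [-3.14, 3.14], [-1.21, 2.06], [-1.07, 1.41], [-3.16, 2.05], [-2.99, -0.16], [-3.1, 3.1]. Speed limits (rad/s): [2.79, 2.79, 3.14, 3.14, 3.14, 3.14].

INTERFACE

Orientations are given as a unit quaternion [w, x, y, z].
In Python, from plant import observe, read_camera, job_done gives the robot as it stands.
- The arm moves only by the tool move_arm, never from a script. Its argument "plan" is a list of rows, each a list of 3 entries, a list of its own where there are three numbers: the shift along the tool's x, y, z in m, then the turn, a rotation vector about the tool's x, y, z in rad, then the gripper command: -1 is fully open, 1 is shut, values between are in proportion. A call has 1 to 5 rows; each row shifts and turns the commanded pose from where the row before left it, along the tool's axes as they then stand; what a row does not reach is not made up. A row lasts 1/8 s, in which the tool goes at most 62.5 mm and 10.7 degrees, less where a joint would pass 70% of its speed; a pose out of reach is approached as far as the arm can. A call with a gripper value outside its range is refused whole. The fingers move at their own pace and stop on an object; "newtons" is the grip in N (left out, the last holds). Time passes only in rows, so rows that do not move let the fingers close. It gives the time, the measured TCP pose, the force, the opening and the grip force at its end, in the units of the state.
- observe(): the state, without advancing time (a new reading comes with each control period).
- read_camera(name): name is "scene" or "top" or "wrist"; returns a dict with "frame" (384x512x3 uint8, red, green, blue), "K" (3x3 intrinsics, pixels), "cam_to_world" (4x4, takes a point from camera to world coordinates). Camera axes: x right, y down, z forward; pixel columns grow to the right and rows downward; lengths in m; the calibration is good to about 2 mm. A picture is of the moment at which its call begins. There is no depth.
- job_done(): hands the job in; it is judged then, once.
The state is a dict: "t": time; "joint_pos": joint angles; "qvel": joint speeds; "effort": joint torques, N m; "tool_pos": TCP position; "orientation": TCP orientation; "contact_force": force on the tool from outside, world axes, zero at the start; "wrist_torque": the same for the moment, N m; "opening": finger opening in m; "finger_force": force on a finger pad.
Only numpy, scipy, OpenCV 4.12 (cv2) and the standard library are available. Lean on these libraries where they do the work, as an engineer would, in place of code of your own. Each camera call takes 0.05 s, during which the arm holds its last target. There are 200 camera calls.

TASK

First swing the lever of the small bench vice upright, its loading position, and leave it there. Then pick up the pine offcut lying at the front edge of the bench, carry it over the drill-bit block that stands between it and the vice, and stop with it level and lined up over the gap between the vice jaws, its underside about 15 mm above the jaw tops, so I can check the fit by eye. Do not let it touch the vice, do not disturb the drill-bit block, the jar or the screwdriver, and finish still holding the offcut there.

Things in the scene. Friction and masses are not known exactly. Their poses are not given: they have to be found in the camera images.
- offcut: plain pine block, 45 x 110 x 36 mm (its x, y, z), lying flat near the front edge of the bench, right of the drill-bit block (not the similar one far back on the bench), about 0.16 kg; origin at the centre of its underside, y along its length, z up. A half turn about z makes no difference.
- vice: small grey self-centring vice, fixed to the bench; origin at the centre of its underside, x across the jaws (away from the robot at yaw 0), y along the jaws toward the lever end. Base 150 mm (x) x 100 mm (y) x 28 mm high, with a lever bearing out to y = 98 mm. Two steel jaws, each 24 mm (x) x 80 mm (y), tops 62 mm above the bench; they move apart together as the lever swings: the gap is 45 mm at lever value 0, 60 mm with the lever upright, 75 mm at the end of its swing.
- vice_mouth (a point): centre of the gap between the jaws, at the height of the jaw tops (62 mm above the bench); axes as vice: x across the jaws, y along them. The offcut is to hover over it with its length (y) along this y.
- vice_lever (a joint): angle of the vice lever, turning about the vice's y axis: 0 = leaning 0.8 rad toward the vice's -x (the robot's side), 0.8 = upright, 1.6 = leaning 0.8 rad to +x. Moves with light friction (about 2 N at the knob) and stays where left; starts between 0.1 and 0.5.
- lever_grip (a point): centre of the black knob at the lever's end: a cylinder 20 mm in diameter, 24 mm long along the vice's y, its middle 85 mm from the pivot; can be pinched on its flat ends from above or pushed. The point turns with the lever.
- lever_pivot (a point): the lever's pivot, 45 mm above the bench, 100 mm along the vice's y from its middle; an aluminium disc of 32 mm radius stands on its nest side, with a long mark at upright.
- bit_block: beech block with upright drill bits, 56 x 200 mm (x, y), wood 46 mm high, tallest bits 102 mm; loose, stands near the front edge between the offcut and the vice, its length pointing roughly away from the robot; origin at the centre of its underside, y along its length.
- glass_jar: glass jar with yellow lid, 56 mm in diameter, 75 mm high, bystander near the front edge between offcut and drill-bit block (another stands far back); origin at the centre of its underside.
- driver_blue: screwdriver with a blue handle, 23 x 164 x 21 mm, lying behind the vice, bystander; origin at the middle of its underside, y along its length.

How it is judged:
On the way, in this order (a step that is already met when the one before it is completed fails the run):
1. the lever stands upright, at rest, with the offcut still on the bench (value of joint vice_lever between 0.68 and 0.92 rad and velocity of joint vice_lever between -0.05 and 0.05 rad/s and height (world z) of offcut below 0.01 m), for 0.2 s.
2. the offcut is carried over the drill-bit block (horizontal distance between offcut and bit_block below 0.12 m and height (world z) of offcut above 0.08 m), for 0.05 s.
At the end, for the whole second after the job is handed in: The gripper alone holds the offcut still, level within 0.1 rad, underside 6 to 25 mm above the jaw tops, centre within 7 mm across and 12 mm along the gap, length within 0.12 rad of the jaws, touching neither vice nor bit block; the lever is within 0.12 rad of upright (x of offcut in the frame of vice_mouth between -0.007 and 0.007 m and y of offcut in the frame of vice_mouth between -0.012 and 0.012 m and z of offcut in the frame of vice_mouth between 0.006 and 0.025 m and angle between the y axis of offcut and the y axis of vice_mouth, either way round below 0.12 rad and angle between offcut's own z axis and vertical below 0.1 rad and linear speed of offcut below 0.02 m/s and contact force between offcut and the fingers above 0.5 N and contact force between offcut and vice below 0.05 N and contact force between offcut and bit_block below 0.05 N and value of joint vice_lever between 0.68 and 0.92 rad); the arm keeps its last pose, push and grip.
It fails at once if the drill-bit block is shifted more than 15 mm or tipped (distance of bit_block from where it was at the start of the episode above 0.015 m or angle between bit_block's own z axis and vertical above 0.2 rad).
It fails at once if the jar is shifted more than 20 mm or tipped (distance of glass_jar from where it was at the start of the episode above 0.02 m or angle between glass_jar's own z axis and vertical above 0.3 rad).
It fails at once if the screwdriver is shifted more than 30 mm (distance of driver_blue from where it was at the start of the episode above 0.03 m).
It fails at once if the offcut touches the vice (contact force between offcut and vice above 0.5 N).
It also fails if it takes over 64 s, if anything falls off the work surface, if the arm or the gripper's body presses on something with over 40 N, if the wrist force passes 120 N, or if a joint passes its speed limit or range.

## Working session

There is one attempt and no reset: what is moved stays moved. The work goes in short steps, Python scripts to look and compute and a tool call to move; the robot and the scene stay as the last step left them, time stands still between calls to the robot, and variables do not carry over. Pictures are saved under pics/ and viewed, at most 13 in all, crops included, and the job is handed in when it is done.

Besides the shell and the picture viewer there is one more tool, called after "Request:" by a JSON object that holds its "op" and its "data", one argument or row to a line. move_arm: Moves the arm, as the interface text tells. Its arguments: {"type":"object","properties":{"plan":{"type":"array"},"newtons":{"type":"number"}},"required":["plan"]}

```bash
mkdir -p pics
cat > h.py <<'E'
import numpy as np,cv2
from plant import observe,read_camera,job_done
from scipy.spatial.transform import Rotation as R
def snap(n,f):
    c=read_camera(n); cv2.imwrite('pics/'+f,c['frame'][:,:,::-1]); return c
def ray(c,uv):
    T=np.array(c['cam_to_world']);d=np.linalg.inv(c['K'])@[uv[0],uv[1],1.]
    return T[:3,3],T[:3,:3]@d
def onplane(c,uv,z):
    o,d=ray(c,uv);return o+d*(z-o[2])/d[2]
def proj(c,p):
    T=np.linalg.inv(c['cam_to_world']);q=c['K']@(T[:3,:3]@p+T[:3,3]);return q[:2]/q[2]
def save(n,c): np.savez(n,**{k:np.array(v) for k,v in c.items()})
E
python3 - <<'E'
from h import *
for n in['top','scene']:
    c=snap(n,n+'0.png');save(n+'0.npz',c);print(np.round(c['K'],1).tolist(),np.round(c['cam_to_world'],3).tolist())
s=observe();print({k:np.round(v,3).tolist() for k,v in s.items()})
E
```

```text
[[429.1, 0.0, 250.3], [0.0, 429.1, 194.9], [0.0, 0.0, 1.0]] [[0.005, -0.984, 0.18, 0.326], [-1.0, 0.0, 0.03, 0.048], [-0.03, -0.18, -0.983, 1.347], [0.0, 0.0, 0.0, 1.0]]
[[373.8, 0.0, 261.1], [0.0, 373.8, 191.3], [0.0, 0.0, 1.0]] [[0.772, -0.395, 0.498, -0.019], [-0.635, -0.478, 0.606, -0.633], [-0.001, -0.785, -0.62, 0.798], [0.0, 0.0, 0.0, 1.0]]
{'t': 0.1, 'joint_pos': [1.443, 0.385, 0.007, -0.0, -1.194, -0.259], 'qvel': [0.002, -0.002, 0.003, -0.001, 0.0, 0.0], 'effort': [-0.0, -39.169, 18.794, 4.232, 0.013, -0.0], 'tool_pos': [0.236, 0.578, 0.222], 'orientation': [0.001, 0.981, -0.192, -0.0], 'contact_force': [0.159, -0.586, -0.297], 'wrist_torque': [0.003, 0.031, 0.004], 'finger_force': 0.0, 'opening': 0.087}
```

View pics/top0.png

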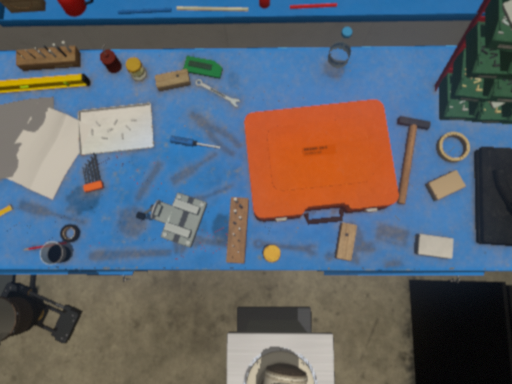

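View pics/scene0.png

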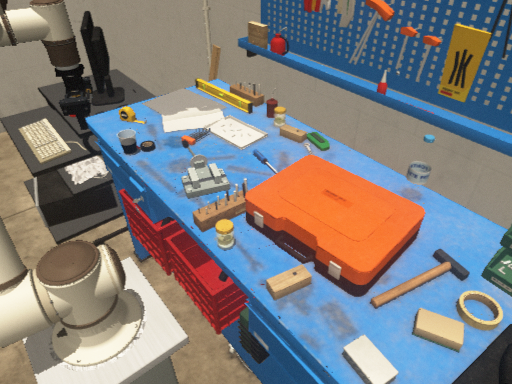

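The top view shows the vice at about (180,220) with its knob at (141,215). The bit block is at (237,230), the jar at (271,254), the offcut at (346,241) and the blue screwdriver at (195,143). The orange case is just behind the offcut. Next I'll zoom in.

Run:
```python
from h import *
a=cv2.imread('pics/top0.png')[185:270,125:365];b=cv2.imread('pics/scene0.png')[140:240,170:330]
a=cv2.resize(a,(720,255),interpolation=3);b=cv2.resize(b,(544,340),interpolation=3)
o=np.zeros((600,720,3),np.uint8);o[:255]=a;o[257:597,:544]=b;cv2.imwrite('pics/z.png',o)
im=cv2.imread('pics/top0.png');hsv=cv2.cvtColor(im,cv2.COLOR_BGR2HSV)
c=dict(np.load('top0.npz'))
# wooden things, yellow lid: top view
m=((hsv[...,0]<25)&(hsv[...,1]>50)&(hsv[...,1]<170)&(hsv[...,2]>60)).astype(np.uint8)
g=((hsv[...,1]<60)&(hsv[...,2]>60)).astype(np.uint8)
for nm,mm in(('wood',m),('grey',g)):
  for k in cv2.findContours(mm,0,1)[0]:
    if cv2.contourArea(k)>60:
        r=cv2.minAreaRect(k)
        if 170<r[0][1]<270 and 100<r[0][0]<370:
            z=.036 if nm=='wood' else .028
            P=[np.round(onplane(c,q,z)[:2],3).tolist() for q in cv2.boxPoints(r)]
            print(nm,np.round(r[0],1),np.round(r[1],1),round(r[2],1),np.round(onplane(c,r[0],z),3),P)
```

```text
wood [271. 253.] [16. 16.] 90.0 [0.387 0.025 0.036] [[0.411, 0.049], [0.411, 0.0], [0.363, 0.001], [0.363, 0.049]]
wood [345.9 241.1] [15.6 35.5] 9.5 [ 0.424 -0.202  0.036] [[0.375, -0.169], [0.481, -0.189], [0.473, -0.236], [0.367, -0.214]]
wood [237.  229.8] [17.4 64.3] 3.9 [0.457 0.128 0.036] [[0.362, 0.16], [0.559, 0.15], [0.555, 0.096], [0.359, 0.108]]
wood [309.5 206. ] [150.5  57.3] 19.4 [ 0.531 -0.094  0.036] [[0.525, 0.154], [0.698, 0.096], [0.538, -0.34], [0.373, -0.275]]
grey [342.4 234. ] [52.4 88.2] 89.0 [ 0.446 -0.194  0.028] [[0.524, -0.059], [0.529, -0.33], [0.37, -0.325], [0.364, -0.06]]
grey [172.6 216. ] [55. 49.] 18.4 [0.501 0.33  0.028] [[0.455, 0.434], [0.602, 0.392], [0.547, 0.225], [0.402, 0.27]]
```

View pics/z.png

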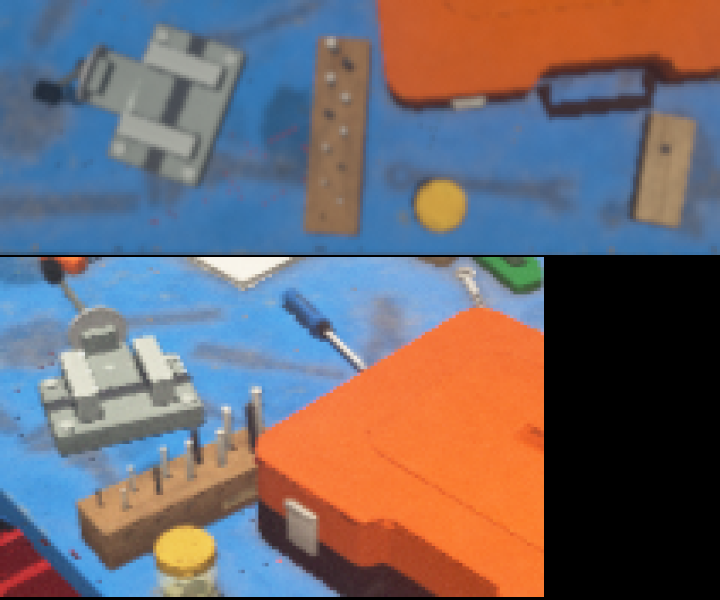

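The crop shows both jaws as bright bars, angled roughly 20–24° from world y. The knob sits at zoom (48,91), which is full-image (141,215). The lever's disc is at the outboard end and the offcut is isolated. Next I'll measure the jaws and the knob.

Run:
```python
from h import *
c=dict(np.load('top0.npz'));im=cv2.imread('pics/top0.png');hsv=cv2.cvtColor(im,cv2.COLOR_BGR2HSV)
roi=np.zeros(im.shape[:2],np.uint8);roi[188:250,155:210]=1
g=((hsv[...,1]<60)&(roi>0))
print(np.percentile(hsv[...,2][g],[10,30,50,70,90]))
for th in(145,155,165,175):
  m=(g&(hsv[...,2]>th)).astype(np.uint8)
  for k in cv2.findContours(m,0,1)[0]:
    if cv2.contourArea(k)>40:
        r=cv2.minAreaRect(k);P=np.array([onplane(c,q,.062)[:2] for q in cv2.boxPoints(r)])
        print(th,np.round(r[0],1),np.round(r[1],1),r[2],np.round(P.mean(0),3),np.round(P,3).tolist())
d=(hsv[...,2]<60);d2=np.zeros_like(d);d2[205:225,130:152]=1
k=np.argwhere(d&d2)[:,::-1];print('knob px',k.mean(0),k.min(0),k.max(0),[np.round(onplane(c,k.mean(0),z),3).tolist() for z in(.115,.125)])
s=dict(np.load('scene0.npz'))
im=cv2.imread('pics/scene0.png');h2=cv2.cvtColor(im,cv2.COLOR_BGR2HSV)
d=(h2[...,2]<60);d2=np.zeros_like(d);d2[138:152,178:192]=1
k2=np.argwhere(d&d2)[:,::-1];print('scene knob',k2.mean(0),len(k2),k2.min(0),k2.max(0))
o1,d1=ray(c,k.mean(0));o2,e=ray(s,k2.mean(0))
A=np.stack([d1,-e],1);t=np.linalg.lstsq(A,o2-o1,rcond=None)[0];print(o1+d1*t[0],o2+e*t[1])
```

```text
[ 98. 130. 140. 144. 166.]
145 [174.6 227.4] [29.3 16.6] 48.012786865234375 [0.462 0.316] [[0.478, 0.365], [0.512, 0.329], [0.446, 0.267], [0.412, 0.303]]
145 [186.  203.6] [25.  11.4] 19.653823852539062 [0.535 0.283] [[0.531, 0.325], [0.564, 0.315], [0.538, 0.242], [0.505, 0.252]]
155 [175.4 228.7] [26.  12.1] 37.87498474121094 [0.458 0.313] [[0.467, 0.356], [0.497, 0.334], [0.448, 0.27], [0.419, 0.292]]
155 [185.2 205.9] [24.2  6.3] 20.85445785522461 [0.527 0.286] [[0.532, 0.324], [0.55, 0.318], [0.523, 0.247], [0.505, 0.254]]
165 [176.7 229.8] [22.8  4.7] 18.43494987487793 [0.455 0.309] [[0.459, 0.344], [0.472, 0.34], [0.451, 0.274], [0.437, 0.278]]
165 [185.3 206.1] [22.8  4.7] 17.52556800842285 [0.527 0.285] [[0.53, 0.321], [0.544, 0.317], [0.523, 0.25], [0.509, 0.254]]
knob px [140.75       215.45833333] [138 214] [144 217] [[0.491, 0.405, 0.115], [0.489, 0.402, 0.125]]
scene knob [185.11111111 143.55555556] 18 [183 141] [187 146]
[0.48976328 0.40299582 0.12264045] [0.49010801 0.40282415 0.12263674]
```

Triangulation puts the knob at (0.490, 0.403, 0.123), so the lever is at about 0.38 rad. The mouth is near (0.491, 0.297) and the yaw is about -0.335. These agree with the pivot offset and the 85 mm lever radius. I'll push the knob from the robot's side with shut fingers.

Request:
{"op": "move_arm", "data": {
  "plan": [
    [[0,0,0],[0,0,-0.05],1],
    [[0.05,0.02,0],[0,0,0],1],
    [[0.05,0.02,0],[0,0,0],1],
    [[0.05,0.02,0.02],[0,0,0],1],
    [[0.05,0.02,0.03],[0,0,0],1]
  ]
}}

```text
t: 0.72
tool_pos: [0.3993, 0.4365, 0.1727]
orientation: [-0.001, 0.986, -0.167, 0.0]
contact_force: [1.2, 1.1, 0.5]
opening: 0.0451
finger_force: 0.0
```

Request:
{"op": "move_arm", "data": {
  "plan": [
    [[0.04,0.002,0.03],[0,0,0],1],
    [[0,0,0.027],[0,0,0],1],
    [[0,0,0],[0,0,0],1]
  ]
}}

```text
t: 1.1
tool_pos: [0.4344, 0.4201, 0.1128]
orientation: [0.003, 0.986, -0.168, -0.001]
contact_force: [0.5, -0.0, 0.1]
opening: 0.015
finger_force: 0.0
```

```bash
cat >> h.py <<'E'
PIV=np.array([.524,.391]);MOUTH=np.array([.491,.297]);PSI=-.335
def vf(p,o=PIV,psi=PSI):
    d=np.array(p[:2])-o;return np.round([np.cos(psi)*d[0]+np.sin(psi)*d[1],-np.sin(psi)*d[0]+np.cos(psi)*d[1]],4)
E
python3 - <<'E'
from h import *
s=observe();print(s['t'],np.round(s['tool_pos'],4),vf(s['tool_pos']),np.round(R.from_quat(s['orientation'],scalar_first=True).as_matrix(),3).tolist(),s['opening'])
c=snap('wrist','w1.png')
E
```

```text
1.1 [0.4344 0.4201 0.1128] [-0.0941 -0.002 ] [[0.943, -0.332, -0.004], [-0.332, -0.943, -0.005], [-0.002, 0.006, -1.0]] 0.015014265463884572
```

View pics/w1.png

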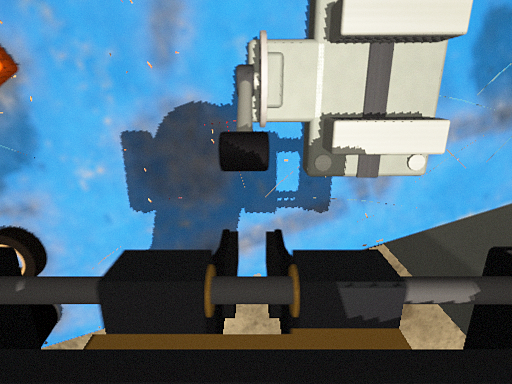

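The wrist view has the knob straight ahead of the closing fingers at (244,150), and the jaw edges are level in the image, so the yaw is right. Now I'll push.

Request:
{"op": "move_arm", "data": {
  "plan": [
    [[0.02,0,0],[0,0,0],1],
    [[0.012,0,0],[0,0,0],1],
    [[0.01,0,0],[0,0,0],1],
    [[0.01,0,0],[0,0,0],1],
    [[0.008,0,0],[0,0,0],1]
  ]
}}

```text
t: 1.78
tool_pos: [0.4922, 0.4023, 0.1158]
orientation: [-0.0, 0.986, -0.168, 0.0]
contact_force: [-3.0, 1.2, 1.3]
opening: 0.0005
finger_force: 1.3
```

Request:
{"op": "move_arm", "data": {
  "plan": [
    [[0.004,0,0],[0,0,0],1],
    [[0,0,0],[0,0,0],1]
  ]
}}

```text
t: 2.02
tool_pos: [0.496, 0.4006, 0.1152]
orientation: [0.0, 0.986, -0.168, 0.0]
contact_force: [-0.5, -0.4, -0.1]
opening: 0.0002
finger_force: 0.0
```

```bash
cat > knob.py <<'E'
from h import *
s=observe();print(s['t'],np.round(s['tool_pos'],4),vf(s['tool_pos']),s['opening'])
L=[]
for n,(v0,v1,u0,u1) in(('top',(200,225,128,152)),('scene',(128,156,170,205))):
    c=snap(n,n+'k.png');im=c['frame'][v0:v1,u0:u1];d=(im.max(2)<60).astype(np.uint8)
    nn,lab,st,ce=cv2.connectedComponentsWithStats(d);print(n,st[1:].tolist(),np.round(ce[1:]+[u0,v0],1).tolist())
    i=1+np.argmax(st[1:,4]);L.append(ray(c,ce[i]+[u0,v0]))
(o1,d1),(o2,e)=L
t=np.linalg.lstsq(np.stack([d1,-e],1),o2-o1,rcond=None)[0];a=o1+d1*t[0];b=o2+e*t[1];print(a,b,vf(a))
w=snap('wrist','wk.png');im=w['frame'];d=(im.max(2)<60).astype(np.uint8)[:250]
nn,lab,st,ce=cv2.connectedComponentsWithStats(d)
for i in range(1,nn):
    if st[i,4]>400: print('wrist',st[i],ce[i],np.round(onplane(w,ce[i],.13),4),vf(onplane(w,ce[i],.13)))
E
python3 knob.py
```

```text
2.025 [0.496  0.4006 0.1152] [-0.0296 -0.0002] 0.0001826531448351492
top [[0, 0, 21, 23, 392], [8, 24, 4, 1, 4]] [[136.9, 210.4], [137.5, 224.0]]
scene [[4, 0, 2, 1, 2], [7, 0, 24, 18, 277]] [[174.5, 128.0], [188.9, 135.8]]
[0.50119069 0.40811057 0.14609576] [0.50922525 0.40397966 0.14602816] [-0.0272  0.0087]
wrist [ 224  198   49   52 2093] [248.48781653 224.98996656] [0.5155 0.3949 0.13  ] [-0.0093  0.0009]
```

View pics/wk.png

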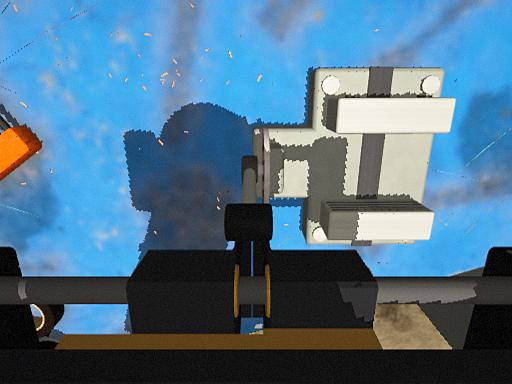

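The knob spans rows 204–240, touching the fingers and about 9 mm short of upright. The jaw tops' inner edges are near rows 133 and 211. I'll push 8 mm more, then back off and check using the knob and the jaw gap.

Request:
{"op": "move_arm", "data": {
  "plan": [
    [[0.004,0,0],[0,0,0],1],
    [[0.004,0,0],[0,0,0],1],
    [[0,0,0],[0,0,0],1],
    [[-0.02,0,0],[0,0,0],1],
    [[-0.04,0,0],[0,0,0],1]
  ]
}}

```text
t: 2.8
tool_pos: [0.4461, 0.4181, 0.1152]
orientation: [-0.0, 0.986, -0.169, 0.0]
contact_force: [-0.6, 0.0, -0.6]
opening: 0.0005
finger_force: 0.0
```

Request:
{"op": "move_arm", "data": {
  "plan": [
    [[-0.04,0,-0.05],[0,0,0],-1],
    [[0,0,-0.05],[0,0,0],-1],
    [[0,0,0],[0,0,0],-1],
    [[0,0,0],[0,0,0],-1]
  ]
}}

```text
t: 3.3
tool_pos: [0.4086, 0.4309, 0.2139]
orientation: [0.0, 0.986, -0.167, -0.0]
contact_force: [-0.2, 0.1, -0.4]
opening: 0.0327
finger_force: 0.0
```

```bash
python3 knob.py
python3 - <<'E'
from h import *
im=cv2.imread('pics/wk.png');hsv=cv2.cvtColor(im,cv2.COLOR_BGR2HSV)
E
```

```text
3.3 [0.4086 0.4309 0.2139] [-0.1221 -0.0003] 0.03265358406757761
top [[13, 2, 7, 4, 20]] [[144.3, 203.6]]
scene [[23, 9, 5, 6, 16]] [[195.2, 140.2]]
[0.52375553 0.39291328 0.1277472 ] [0.52522633 0.39214749 0.12776894] [-0.0009  0.0017]
wrist [ 468    0   30  133 1402] [479.29386591  53.44222539] [0.4615 0.2338 0.13  ] [-0.0073 -0.169 ]
wrist [231  27  34  34 999] [247.94294294  42.56256256] [0.5245 0.3919 0.13  ] [0.0002 0.001 ]
wrist [  41  174   53   47 1161] [ 69.67527993 195.16968131] [0.4643 0.5722 0.13  ] [-0.1159  0.1515]
wrist [ 341  183  127   67 3108] [395.72136422 220.76287001] [0.3501 0.3177 0.13  ] [-0.1401 -0.1264]
wrist [ 52 227  49  23 612] [ 81.51470588 238.23202614] [0.4257 0.5824 0.13  ] [-0.1558  0.1484]
```

View pics/wk.png

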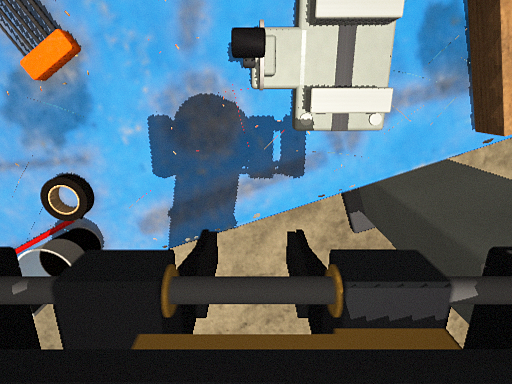

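The knob is now within about 1 mm of upright: (0.5245,0.392) from the wrist view and (0.524,0.393,0.128) from triangulation. I'll move up over the vice for an accurate fix on the jaws.

Request:
{"op": "move_arm", "data": {
  "plan": [
    [[0,0.05,-0.05],[0,0,0],-1],
    [[0,0.05,-0.03],[0,0,0],-1],
    [[0,0,0],[0,0,0],-1]
  ]
}}

```text
t: 3.82
tool_pos: [0.3785, 0.3405, 0.2911]
orientation: [-0.002, 0.986, -0.168, 0.001]
contact_force: [-0.4, 0.3, -0.3]
opening: 0.0745
finger_force: 0.0
```

```bash
cat > jaw.py <<'E'
from h import *
c=snap('wrist','wj.png');save('wj.npz',c);im=cv2.imread('pics/wj.png');hsv=cv2.cvtColor(im,cv2.COLOR_BGR2HSV)
for th in(200,215,228):
  m=((hsv[...,1]<50)&(hsv[...,2]>th)).astype(np.uint8);m=cv2.morphologyEx(m,cv2.MORPH_OPEN,np.ones((5,5)))
  for k in cv2.findContours(m,0,1)[0]:
    if cv2.contourArea(k)>800:
        r=cv2.minAreaRect(k);P=np.array([onplane(c,q,.062)[:2] for q in cv2.boxPoints(r)])
        e=[P[1]-P[0],P[2]-P[1]];e.sort(key=np.linalg.norm)
        print(th,np.round(r[0]),np.linalg.norm(e[0]).round(4),np.linalg.norm(e[1]).round(4),'ctr',P.mean(0).round(4),'yaw',round(np.degrees(np.arctan(-e[1][0]/e[1][1]))/57.2958,3))
E
python3 jaw.py
```

```text
200 [492. 237.] 0.047 0.06 ctr [0.1687 0.0572] yaw -0.007
200 [255. 100.] 0.0222 0.0752 ctr [0.4526 0.3106] yaw -0.338
200 [218.  64.] 0.0525 0.066 ctr [0.5055 0.3379] yaw -0.339
200 [276.  64.] 0.0335 0.0547 ctr [0.4826 0.2732] yaw 1.272
200 [255.  19.] 0.0319 0.0797 ctr [0.5362 0.2819] yaw -0.318
215 [256. 101.] 0.0211 0.074 ctr [0.4518 0.3102] yaw -0.338
215 [254.  20.] 0.0293 0.0797 ctr [0.5349 0.2826] yaw -0.339
228 [256. 101.] 0.0211 0.074 ctr [0.4518 0.3102] yaw -0.338
228 [254.  24.] 0.0204 0.0758 ctr [0.5316 0.2837] yaw -0.339
```

View pics/wj.png

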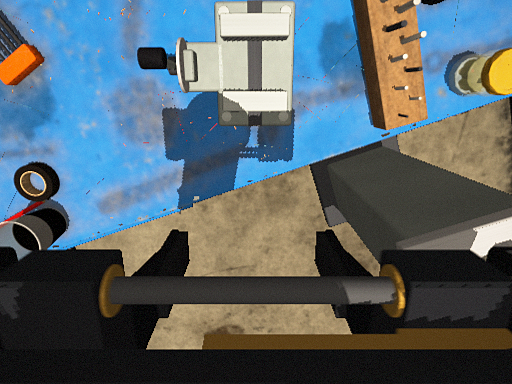

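The gap measures 84.1 − 24 = 60.1 mm, which means upright. The mouth is at (0.4917,0.2970) and the yaw is -0.337. The picture also shows the bit block at (395,60) and the jar at (485,70). I'll stay high and go across to the offcut.

Request:
{"op": "move_arm", "data": {
  "plan": [
    [[0.0175,0.055,0],[0,0,0],-1],
    [[0.0175,0.055,0],[0,0,0],-1],
    [[0.0175,0.055,0],[0,0,0],-1],
    [[0.0175,0.055,0],[0,0,0],-1],
    [[0.0175,0.055,0],[0,0,0],-1]
  ]
}}

```text
t: 4.5
tool_pos: [0.3699, 0.0523, 0.2871]
orientation: [0.001, 0.986, -0.167, -0.001]
contact_force: [1.0, 0.3, -0.9]
opening: 0.0869
finger_force: 0.0
```

Request:
{"op": "move_arm", "data": {
  "plan": [
    [[0.0175,0.055,0],[0,0,0],-1],
    [[0.0175,0.055,0],[0,0,0],-1],
    [[0.0175,0.055,0],[0,0,0],-1],
    [[0.0175,0.055,0],[0,0,-0.16],-1],
    [[0,0,0],[0,0,0],-1]
  ]
}}

```text
t: 5.12
tool_pos: [0.364, -0.1712, 0.2866]
orientation: [0.0, 0.995, -0.103, -0.002]
contact_force: [-0.1, 1.3, -0.1]
opening: 0.0867
finger_force: 0.0
```

```bash
cat > off.py <<'E'
from h import *
s=observe();print(s['t'],s['opening'],np.round(s['joint_pos'],3));M=R.from_quat(s['orientation'],scalar_first=True).as_matrix();print(np.round(s['tool_pos'],4),np.round(M,3).tolist())
c=snap('wrist','wo.png');save('wo.npz',c);im=cv2.imread('pics/wo.png');hsv=cv2.cvtColor(im,cv2.COLOR_BGR2HSV)
print(np.round(proj(c,np.array([.424,-.202,.036]))))
m=((hsv[...,0]>5)&(hsv[...,0]<28)&(hsv[...,1]>40)&(hsv[...,1]<165)&(hsv[...,2]>140)).astype(np.uint8);m=cv2.morphologyEx(m,cv2.MORPH_OPEN,np.ones((5,5)))
for k in cv2.findContours(m[:250],0,1)[0]:
    if cv2.contourArea(k)>800:
        r=cv2.minAreaRect(k);P=np.array([onplane(c,q,.036)[:2] for q in cv2.boxPoints(r)])
        e=[P[1]-P[0],P[2]-P[1]];e.sort(key=np.linalg.norm)
        print(np.round(r[0]),np.linalg.norm(e[0]).round(4),np.linalg.norm(e[1]).round(4),'ctr',P.mean(0).round(4),'len ang',np.arctan(e[1][1]/e[1][0]).round(3),'dtool',np.round(M.T@(np.r_[P.mean(0),0]-s['tool_pos']),4))
E
python3 off.py
```

```text
5.125 0.08667400086962637 [-0.031 -0.053 -0.371 -0.    -1.258  1.397]
[ 0.364  -0.1712  0.2866] [[0.979, -0.204, -0.005], [-0.204, -0.979, 0.0], [-0.005, 0.001, -1.0]]
[265. 111.]
[ 94. 231.] 0.0833 0.2814 ctr [0.3063 0.0802] len ang 1.554 dtool [-0.1065 -0.2346  0.2869]
[320. 200.] 0.1483 0.1561 ctr [ 0.2826 -0.2558] len ang 1.365 dtool [-0.0611  0.0992  0.2869]
[ 18. 153.] 0.0534 0.1584 ctr [0.4334 0.1374] len ang -0.061 dtool [ 0.0063 -0.3165  0.2863]
[266.  90.] 0.0436 0.0605 ctr [ 0.4481 -0.209 ] len ang -0.173 dtool [0.0914 0.0196 0.2861]
```

View pics/wo.png

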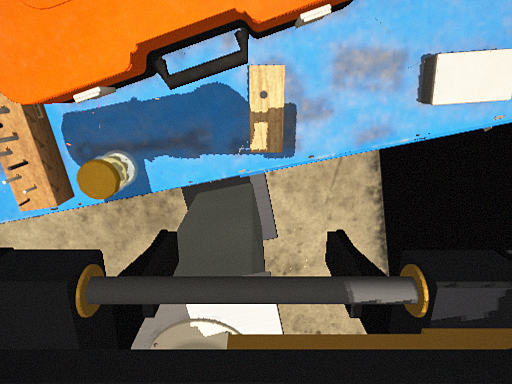

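The offcut's top face spans about x 249–285, y 65–153, partly in the gripper's shadow. I'll include the shaded part and measure again.

Run:
```python
from h import *
c=dict(np.load('wo.npz'));im=cv2.imread('pics/wo.png')[40:170,235:305];hsv=cv2.cvtColor(im,cv2.COLOR_BGR2HSV)
s=observe();M=R.from_quat(s['orientation'],scalar_first=True).as_matrix()
for V in (60,90):
  m=((hsv[...,0]<30)&(hsv[...,1]>30)&(hsv[...,2]>V)).astype(np.uint8);m=cv2.morphologyEx(m,cv2.MORPH_OPEN,np.ones((5,5)))
  k=max(cv2.findContours(m,0,1)[0],key=cv2.contourArea);r=cv2.minAreaRect(k);B=cv2.boxPoints(r)+[235,40]
  P=np.array([onplane(c,q,.036)[:2] for q in B]);e=[P[1]-P[0],P[2]-P[1]];e.sort(key=np.linalg.norm)
  print(np.round(B).tolist(),P.round(4).tolist(),np.linalg.norm(e[0]),np.linalg.norm(e[1]),P.mean(0),np.arctan(e[1][1]/e[1][0]),M.T@(np.r_[P.mean(0),0]-s['tool_pos']))
```

```text
[[249.0, 65.0], [284.0, 65.0], [284.0, 151.0], [249.0, 151.0]] [[0.4823, -0.1934], [0.4734, -0.2361], [0.3671, -0.2175], [0.3768, -0.1711]] 0.0436251532983654 0.10788698489358428 [ 0.42486675 -0.20451579] -0.17290770361555624 [0.06770307 0.02148821 0.28646768]
[[249.0, 65.0], [284.0, 65.0], [284.0, 151.0], [249.0, 151.0]] [[0.4823, -0.1934], [0.4734, -0.2361], [0.3671, -0.2175], [0.3768, -0.1711]] 0.0436251532983654 0.10788698489358428 [ 0.42486675 -0.20451579] -0.17290770361555624 [0.06770307 0.02148821 0.28646768]
```

The offcut measures 44 x 108 mm with its centre at (0.4249,-0.2045) and an angle of about -0.19. It lines up with the tool, so I'll move above it and descend in stages.

Request:
{"op": "move_arm", "data": {
  "plan": [
    [[0.034,0.0105,0.02],[0,0,0],-1],
    [[0.034,0.0105,0.04],[0,0,-0.01],-1],
    [[0,0,0.05],[0,0,0],-1],
    [[0,0,0.04],[0,0,0],-1],
    [[0,0,0],[0,0,0],-1]
  ]
}}

```text
t: 5.8
tool_pos: [0.4248, -0.2011, 0.1352]
orientation: [-0.0, 0.996, -0.094, -0.005]
contact_force: [-0.8, -0.4, 0.1]
opening: 0.0871
finger_force: 0.0
```

Request:
{"op": "move_arm", "data": {
  "plan": [
    [[0,0,0.04],[0,0,0],-1],
    [[0,0,0.03],[0,0,0],-1],
    [[0,0,0.025],[0,0,0],-1],
    [[0,0,0.015],[0,0,0],-1],
    [[0,0,0],[0,0,0],-1]
  ]
}}

```text
t: 6.42
tool_pos: [0.428, -0.2022, 0.0291]
orientation: [0.0, 0.996, -0.094, 0.0]
contact_force: [0.2, -0.9, 0.1]
opening: 0.087
finger_force: 0.0
```

Run:
```python
from h import *
s=observe();M=R.from_quat(s['orientation'],scalar_first=True).as_matrix();print(s['tool_pos'],M[:,0],M.T@(np.array([.4249,-.2045,.008])-s['tool_pos']),s['contact_force'])
```

```text
[ 0.42800739 -0.20223099  0.02913939] [ 9.82425489e-01 -1.86654844e-01  3.56582451e-04] [-0.0026368   0.00280374  0.02113917] [ 0.19880451 -0.92911896  0.1334053 ]
```

Now I'll finish the descent and close at 30 N.

Request:
{"op": "move_arm", "data": {
  "plan": [
    [[-0.002,0.003,0.012],[0,0,0],-1],
    [[0,0,0.009],[0,0,0],-1],
    [[0,0,0],[0,0,0],1],
    [[0,0,0],[0,0,0],1],
    [[0,0,0],[0,0,0],1]
  ],
  "newtons": 30
}}

```text
t: 7.05
tool_pos: [0.4246, -0.2055, 0.0079]
orientation: [0.0, 0.996, -0.095, 0.0]
contact_force: [0.6, -0.2, -0.5]
opening: 0.0648
finger_force: 0.0
```

Request:
{"op": "move_arm", "data": {
  "plan": [
    [[0,0,0],[0,0,0],1],
    [[0,0,0],[0,0,0],1],
    [[0,0,-0.01],[0,0,0],1],
    [[0,0,-0.02],[0,0,0],1],
    [[0,0,0],[0,0,0],1]
  ]
}}

```text
t: 7.68
tool_pos: [0.4256, -0.2056, 0.0391]
orientation: [0.0, 0.996, -0.094, 0.002]
contact_force: [-1.0, -0.2, -1.0]
opening: 0.0451
finger_force: 30.0
```

Run:
```python
from h import *
s=observe();M=R.from_quat(s['orientation'],scalar_first=True).as_matrix();print(s['tool_pos'],M[:,0],s['opening'],s['finger_force'],s['contact_force'])
```

```text
[ 0.42559566 -0.20556974  0.03911559] [ 0.98216549 -0.18797452  0.0040646 ] 0.04513802770270295 29.982088431715965 [-1.0474006  -0.22320935 -0.95463642]
```

The grip holds at 45.1 mm and 30 N. I'll lift it, carry it across and rotate it.

Request:
{"op": "move_arm", "data": {
  "plan": [
    [[0,0,-0.05],[0,0,0],1],
    [[0,0,-0.05],[0,0,0],1],
    [[0,0,-0.05],[0,0,0],1],
    [[0,0,-0.05],[0,0,0],1],
    [[0,0,0],[0,0,0],1]
  ]
}}

```text
t: 8.3
tool_pos: [0.4265, -0.2058, 0.2414]
orientation: [0.0, 0.996, -0.094, 0.005]
contact_force: [0.0, -0.5, -2.0]
opening: 0.0447
finger_force: 30.0
```

Request:
{"op": "move_arm", "data": {
  "plan": [
    [[-0.001,-0.03,0],[0,0,0],1],
    [[-0.003,-0.05,0],[0,0,0],1],
    [[-0.003,-0.05,0],[0,0,0],1],
    [[-0.003,-0.05,0],[0,0,0],1],
    [[-0.003,-0.05,0],[0,0,0],1]
  ]
}}

```text
t: 8.93
tool_pos: [0.4538, 0.0244, 0.2359]
orientation: [0.0, 0.996, -0.095, -0.001]
contact_force: [-0.1, -0.0, -1.6]
opening: 0.0445
finger_force: 30.0
```

Request:
{"op": "move_arm", "data": {
  "plan": [
    [[-0.003,-0.05,0],[0,0,0],1],
    [[-0.003,-0.05,0],[0,0,0],1],
    [[-0.003,-0.05,0],[0,0,0],1],
    [[-0.003,-0.05,0],[0,0,0],1],
    [[-0.003,-0.05,0],[0,0,0],1]
  ]
}}

```text
t: 9.55
tool_pos: [0.4863, 0.2725, 0.2355]
orientation: [0.001, 0.996, -0.095, -0.001]
contact_force: [0.8, -0.9, -0.7]
opening: 0.0449
finger_force: 30.0
```

Request:
{"op": "move_arm", "data": {
  "plan": [
    [[-0.002,-0.025,0],[0,0,0],1],
    [[0,0,0],[0,0,-0.1],1],
    [[0,0,0],[0,0,-0.17],1],
    [[0,0,0],[0,0,-0.17],1],
    [[0,0,0],[0,0,-0.17],1]
  ]
}}

```text
t: 10.18
tool_pos: [0.4893, 0.2954, 0.2361]
orientation: [0.001, 0.977, 0.211, -0.001]
contact_force: [-0.5, 0.2, -0.6]
opening: 0.0452
finger_force: 30.0
```

Request:
{"op": "move_arm", "data": {
  "plan": [
    [[0,0,0],[0,0,-0.17],1],
    [[0,0,0],[0,0,-0.17],1],
    [[0,0,0],[0,0,-0.17],1],
    [[0,0,0],[0,0,-0.17],1],
    [[0,0,0],[0,0,-0.13],1]
  ]
}}

```text
t: 10.8
tool_pos: [0.4893, 0.2953, 0.2361]
orientation: [-0.0, 0.816, 0.579, -0.001]
contact_force: [1.3, 0.2, -0.2]
opening: 0.0451
finger_force: 30.0
```

Request:
{"op": "move_arm", "data": {
  "plan": [
    [[0,0,0],[0,0,0],1],
    [[0,0,0],[0,0,0],1]
  ]
}}

```text
t: 11.05
tool_pos: [0.4897, 0.2958, 0.237]
orientation: [0.0, 0.817, 0.576, -0.001]
contact_force: [0.1, 0.1, -1.1]
opening: 0.0448
finger_force: 30.0
```

```bash
cat > goal.py <<'E'
from h import *
s=observe();M=R.from_quat(s['orientation'],scalar_first=True).as_matrix();print(s['t'],s['tool_pos'],M.round(4).tolist(),s['opening'],s['finger_force'],np.round(s['joint_pos'],2))
G=np.array([.4917,.297,.062+.015+.008]);print('shift',M.T@(G-s['tool_pos']),'turn tool z',-(np.pi/2-.337-np.arctan2(M[1,0],M[0,0])))
print('force',s['contact_force'])
snap('wrist','wg.png');c=snap('top','tg.png');d=snap('scene','sg.png')
E
python3 goal.py
python3 - <<'E'
import cv2,numpy as np
a=cv2.resize(cv2.imread('pics/wg.png'),(400,300));b=cv2.imread('pics/sg.png')[60:260,130:397];b=cv2.resize(b,(400,300));
t=cv2.imread('pics/tg.png')[150:270,110:270];t=cv2.resize(t,(400,300));w=cv2.imread('pics/sg.png');w=cv2.resize(w,(400,300))
cv2.imwrite('pics/m1.png',np.vstack([np.hstack([a,b]),np.hstack([t,w])]))
E
```

```text
11.05 [0.48967634 0.2957974  0.23695231] [[0.3358, 0.9419, -0.001], [0.9419, -0.3358, -0.0008], [-0.0011, -0.0007, -1.0]] 0.04475182120345039 29.982205261476338 [ 0.83  0.29 -0.1  -0.   -1.19  1.97]
shift [0.00198356 0.00160862 0.15194908] turn tool z -0.005444582994129421
force [ 0.13225124  0.14605242 -1.08513849]
```

View pics/m1.png

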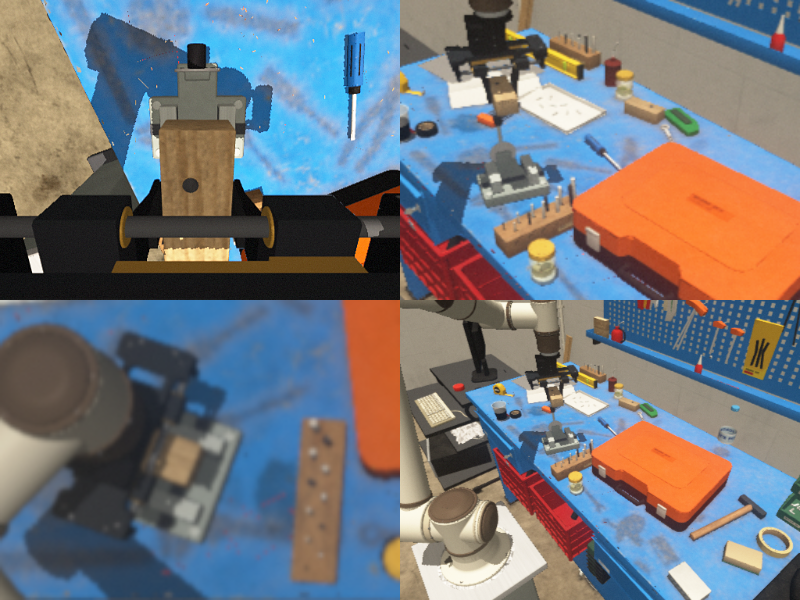

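Wrist panel: the offcut is held square to the vice, with the knob straight ahead at (197,55). The bit block and jar are where they were. I'll check the offcut's lengthwise offset in the fingers from its visible end edge, then lower.

Run:
```python
from h import *
s=observe();M=R.from_quat(s['orientation'],scalar_first=True).as_matrix();p=s['tool_pos']
c=read_camera('wrist');im=c['frame'];hsv=cv2.cvtColor(im,cv2.COLOR_RGB2HSV)
print('cam in tool',M.T@(np.array(c['cam_to_world'])[:3,3]-p))
for z,n in((-.028,'top'),(.008,'bot')):
    print(n,[np.round(proj(c,p+M@np.array([.055,y,z])),1).tolist() for y in(-.0225,.0225)])
for u in(225,265): print([(v,*hsv[v,u].tolist()) for v in range(140,182,3)])
for v in(200,): print([(u,*hsv[v,u].tolist()) for u in list(range(194,222,3))+list(range(286,310,3))])
```

```text
cam in tool [ 0.08366854  0.00109616 -0.16281545]
top [[199.2, 163.1], [299.8, 163.1]]
bot [[209.8, 149.7], [290.2, 149.7]]
[(140, 24, 29, 88), (143, 28, 39, 98), (146, 21, 32, 111), (149, 28, 34, 121), (152, 19, 47, 129), (155, 16, 119, 94), (158, 16, 114, 98), (161, 17, 124, 113), (164, 16, 121, 118), (167, 16, 126, 138), (170, 18, 136, 135), (173, 15, 128, 136), (176, 15, 131, 144), (179, 16, 126, 140)]
[(140, 32, 30, 111), (143, 36, 23, 111), (146, 33, 23, 111), (149, 34, 36, 114), (152, 41, 17, 118), (155, 16, 122, 94), (158, 17, 127, 92), (161, 17, 123, 106), (164, 15, 113, 104), (167, 17, 122, 146), (170, 16, 116, 145), (173, 16, 125, 145), (176, 17, 113, 149), (179, 18, 122, 142)]
[(194, 100, 151, 255), (197, 29, 31, 230), (200, 29, 25, 227), (203, 0, 0, 255), (206, 18, 123, 149), (209, 15, 128, 143), (212, 17, 122, 132), (215, 16, 119, 146), (218, 16, 119, 146), (221, 17, 119, 146), (286, 17, 110, 142), (289, 16, 123, 155), (292, 18, 131, 134), (295, 16, 130, 124), (298, 18, 122, 149), (301, 26, 16, 251), (304, 29, 21, 238), (307, 26, 25, 239)]
```

The offsets are only about 2 mm lengthwise and 1 mm laterally. The apparent top width hints that the offcut may sit a few mm lower in the fingers than I assumed. I'll lower most of the way and check its height.

Request:
{"op": "move_arm", "data": {
  "plan": [
    [[0.004,0.001,0.03],[0,0,-0.005],1],
    [[0,0,0.04],[0,0,0],1],
    [[0,0,0.035],[0,0,0],1],
    [[0,0,0.027],[0,0,0],1],
    [[0,0,0],[0,0,0],1]
  ]
}}

```text
t: 11.88
tool_pos: [0.491, 0.2985, 0.1035]
orientation: [0.0, 0.815, 0.579, -0.003]
contact_force: [0.3, 0.6, -0.4]
opening: 0.0449
finger_force: 30.0
```

Request:
{"op": "move_arm", "data": {
  "plan": [
    [[0,0,0],[0,0,0],1],
    [[0,0,0],[0,0,0],1]
  ]
}}

```text
t: 12.12
tool_pos: [0.493, 0.3004, 0.1073]
orientation: [-0.0, 0.815, 0.579, 0.002]
contact_force: [0.3, -0.7, -1.5]
opening: 0.0453
finger_force: 30.0
```

```bash
python3 goal.py
python3 - <<'E'
from h import *
s=observe();M=R.from_quat(s['orientation'],scalar_first=True).as_matrix();p=s['tool_pos']
c=read_camera('wrist');save('wl.npz',c);im=c['frame'];hsv=cv2.cvtColor(im,cv2.COLOR_RGB2HSV).astype(int)
wood=(hsv[...,0]>8)&(hsv[...,0]<24)&(hsv[...,1]>80)
for v in(175,185,195,205): 
    u=np.flatnonzero(wood[v,180:320])+180;print(v,u.min(),u.max(),'pred',[proj(c,p+M@np.array([.04,y,-.028]))[0].round(1) for y in(-.0225,.0225)])
for u in(225,245,275): print(u,np.flatnonzero(wood[130:200,u])[:1]+130,hsv[150:172:2,u,2].tolist())
print('pred',[proj(c,p+M@np.array([.055,0,z])).round(1) for z in(-.028,.008)])
d=read_camera('scene');save('sl.npz',d)
for z in(-.028,.008): print('scene pred',[proj(d,p+M@np.array([x,y,z])).round(1).tolist() for x in(-.055,.055) for y in(-.0225,.0225)])
print('jaw top near -y end',[proj(d,np.array([.4917,.297,.062])+R.from_euler('z',-.337).apply([x,-.04,0])).round(1).tolist() for x in(-.054,-.03,.03,.054)])
b=cv2.cvtColor(d['frame'],cv2.COLOR_RGB2BGR)[120:210,160:280];cv2.imwrite('pics/sl.png',cv2.resize(b,(800,600),interpolation=3))
E
```

```text
12.125 [0.49299678 0.3004261  0.10729219] [[0.3288, 0.9444, 0.0024], [0.9444, -0.3288, 0.0022], [0.0029, 0.0016, -1.0]] 0.045275203469112804 29.98219998087734 [ 0.83  0.41 -0.27  0.   -0.89  1.98]
shift [-0.00372674 -0.00013291  0.02228128] turn tool z 0.0019719254675973907
force [ 0.29116519 -0.73860728 -1.45671433]
175 203 301 pred [np.float64(200.9), np.float64(298.3)]
185 204 300 pred [np.float64(200.9), np.float64(298.3)]
195 204 300 pred [np.float64(200.9), np.float64(298.3)]
205 205 299 pred [np.float64(200.9), np.float64(298.3)]
225 [153] [119, 121, 90, 95, 103, 106, 111, 130, 143, 145, 146]
245 [153] [126, 126, 89, 98, 112, 114, 110, 118, 125, 154, 150]
275 [153] [118, 128, 96, 104, 109, 102, 110, 118, 131, 173, 168]
pred [array([249.5, 163.1]), array([250. , 149.7])]
scene pred [[198.3, 162.8], [212.1, 160.0], [191.0, 145.7], [204.0, 143.3]]
scene pred [[199.4, 172.1], [213.0, 169.3], [192.3, 154.7], [205.0, 152.2]]
jaw top near -y end [[190.4, 181.1], [197.6, 179.6], [215.2, 175.9], [222.1, 174.4]]
```

View pics/sl.png

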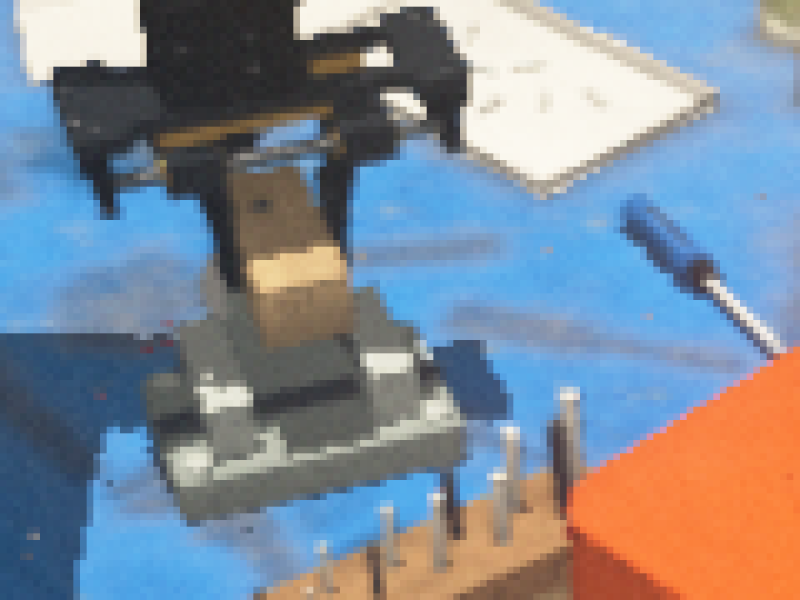

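The underside's near corners are seen at about (199.3,172.5) and (213.2,170). They were predicted at (199.4,172.1) and (213.0,169.3), so the offcut hasn't slipped and is level and clear of both jaws. Now the final lowering.

Request:
{"op": "move_arm", "data": {
  "plan": [
    [[-0.002,0,0.012],[0,0,0],1],
    [[0,0,0.007],[0,0,0],1],
    [[0,0,0],[0,0,0],1],
    [[0,0,0],[0,0,0],1],
    [[0,0,0],[0,0,0],1]
  ]
}}

```text
t: 13.0
tool_pos: [0.4917, 0.298, 0.0868]
orientation: [-0.0, 0.815, 0.579, 0.0]
contact_force: [-0.6, -0.3, -0.3]
opening: 0.0452
finger_force: 30.0
```

Run:
```python
from h import *
L=[];Q=[]
for i in range(12):
    d=read_camera('wrist' if i else 'scene')
    if i==0: sc=d
    s=observe();L.append(s['tool_pos']);Q.append(s['orientation'])
L=np.array(L);p=L.mean(0);print(p,L.std(0),s['t'],s['finger_force'],s['contact_force'])
M=R.from_quat(np.array(Q),scalar_first=True).mean().as_matrix()
print('remaining',M.T@(np.array([.4917,.297,.085])-p),'ang err',np.pi/2-.337-np.arctan2(M[1,0],M[0,0]),'tilt',M[2])
c=d;hsv=cv2.cvtColor(c['frame'],cv2.COLOR_RGB2HSV).astype(int)
k=(c['frame'].max(2)<60).astype(np.uint8)[:140];n,l,st,ce=cv2.connectedComponentsWithStats(k)
print([(ce[i].round(),onplane(c,ce[i],.13).round(4)[:2],vf(onplane(c,ce[i],.13))) for i in range(1,n) if st[i,4]>300])
print('scene pred',[proj(sc,p+M@np.array([-.055,y,.008])).round(1).tolist() for y in(-.0225,.0225)],'jaw',[proj(sc,np.array([.4917,.297,.062])+R.from_euler('z',-.337).apply([x,-.04,0])).round(1).tolist() for x in(-.03,.03)])
a=cv2.cvtColor(c['frame'],cv2.COLOR_RGB2BGR)[20:270,120:380];b=cv2.cvtColor(sc['frame'],cv2.COLOR_RGB2BGR)[130:205,170:250]
cv2.imwrite('pics/f.png',np.hstack([cv2.resize(a,(400,400)),cv2.resize(b,(400,400),interpolation=3)]))
```

```text
[0.49157825 0.29783141 0.08672706] [5.83855457e-05 6.28149725e-05 9.47384983e-05] 13.6 29.982230672612786 [-1.32039297 -0.67826828 -0.64397837]
remaining [-0.00074551  0.00038823  0.00172694] ang err -0.0018722166525073636 tilt [ 2.27990285e-04  1.08679176e-04 -9.99999968e-01]
[(array([250.,  45.]), array([0.525, 0.393]), array([0.0002, 0.0022]))]
scene pred [[200.2, 177.4], [213.6, 174.6]] jaw [[197.6, 179.6], [215.2, 175.9]]
```

View pics/f.png

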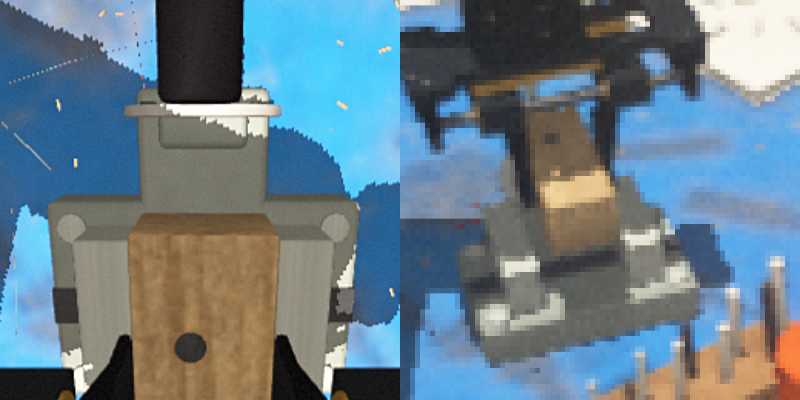

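The wrist view shows equal jaw widths on both sides of the offcut (75–130 and 278–333), so it's centred. It is level, about 16 mm above the jaws, and the lever is still upright. I'll hand it in.

```bash
python3 -c "
from plant import job_done
print(job_done())"
```

```text
the job is handed in; nothing more can be done
None
```

The job is handed in: the lever is upright, and the offcut is held level and centred over the jaw gap, about 16 mm above the jaw tops by my last measurement; no verdict came back.

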